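# Clear a lying hub off the fixture and lock its captive screw

## Robot

A 6-joint arm with a two-finger parallel gripper is mounted at the origin on the work surface. World frame = base frame: x ahead of the robot, y to its left, z up, the work surface at z = 0. Lengths are in mm, angles in rad, forces in N, time in s.
With the tool pointing down it reaches from about 250 to 725 mm from the base axis. Payload 9.7 kg.
Tool frame: the origin (TCP) lies at the very end of the fingers, on their centre line; the grasp point (between the pads) lies 19 mm behind it; z points along the fingers, y is the line along which they close (so a half turn about z gives the same grasp; the last joint's range is limited). The gripper opens to 85 mm and grips with 20 to 120 N. Pads are 22 mm wide; open, the fingers measure 114 mm over their backs; the gripper's body (76 mm by 85 mm) begins 54 mm behind the grasp point. The pads swing forward as they close: fully open they stand 13 mm farther back than shut.
Start: joints at [1.342, 0.087, 0.176, 1.66, 0, 1.571], TCP at [124.742, 535.664, 231.284] pointing down, gripper open.
Joint ranges: [-3.13, 3.13], [-0.85, 1.81], [-1.15, 1.24], [-2.2, 2.28], [-1.44, 1.52], [-3.14, 3.14]. Speed limits (rad/s): [2.22, 2.22, 2.57, 3.14, 3.14, 3.14].

## Interface

Orientations are given as [roll, pitch, yaw] about the fixed x, y, z axes, in that order (R = Rz(yaw) Ry(pitch) Rx(roll)).
In Python, from workcell import readout, optics, job gives the robot as it stands. The module is installed in compiled form; this text tells all that it offers.
- The arm moves only by the shell command python3 -m pendant 'ROWS' [FORCE]. ROWS is JSON, a list that holds one entry, the list of rows, each a list of 5 numbers: the closure, from 0 (fully open) to 1 (shut), then the shift along the tool's x, y, z in cm, then the turn about the tool's z in degrees. A call has exactly 10 rows; each row shifts and turns the commanded pose from where the row before left it, along the tool's axes as they then stand; what a row does not reach is not made up. A row lasts 1/10 s, in which the tool goes at most 50 mm and 8.59 degrees, less where a joint would pass 70% of its speed; a pose out of reach is approached as far as the arm can. A call with a gripper value outside its range is refused whole. The fingers move at their own pace and stop on an object; FORCE is the grip in N (left out, the last holds). Time passes only in rows, so rows that do not move let the fingers close, or fill a call up. It gives the time, the measured TCP pose, the force, the opening and the grip force at its end, in the units of the state.
- readout.get_obs(): the state, without advancing time (a new reading comes with each control period).
- optics.camera(name): name is "scene" or "top"; returns a dict with "image" (384x512x3 uint8, red, green, blue), "depth" (384x512 float32, mm along the optical axis (not along the pixel's ray), 0 where there is no reading), "fx", "fy", "cx", "cy" (pixels), "k1" (the pictures are not rectified: a ray, as slopes to the right and down, at radius r is drawn at 1 + k1 r^2 times it, then the intrinsics apply), "rvec" (rotation vector, rad) and "tvec" (3), from world to camera coordinates, as OpenCV has them. Camera axes: x right, y down, z forward; pixel columns grow to the right and rows downward; lengths in mm; the calibration is good to about 2 mm. A picture is of the moment at which its call begins.
- job.close_job(): hands the job in; it is judged then, once.
The state is a dict: "t": time; "joints": joint angles; "qd": joint speeds; "joint_efforts": joint torques, N m; "tcp_pos": TCP position; "ee_rot": TCP orientation; "ft_force": force on the tool from outside, world axes, zero at the start; "wrist_torque": the same for the moment, N m; "width": opening from 0.0 (shut) to 1.0 (fully open); "gripper_force": force on a finger pad.
Only numpy, scipy, OpenCV 4.12 (cv2) and the standard library are available. Lean on these libraries where they do the work, as an engineer would, in place of code of your own. Each camera call takes 0.05 s, during which the arm holds its last target. There are 200 camera calls.

## Task

A flanged hub has been left lying across the assembly fixture, its stem over the captive locking screw. Stand it upright, stem up, in the empty pocket of the tray without dropping it, and let go; then take the T-key from its stand, seat it fully in the screw and turn the screw clockwise as far as it goes. Leave the key standing in the screw, let go, and leave everything else where it is.

Things in the scene. Friction and masses are not known exactly. Their poses are not given: they have to be found in the camera images.
- hub: Steel hub to clear, 0.33 kg: square flange 60 x 60 x 10 mm with a round stem, 22 mm wide, 60 mm long. Origin: centre of the flange's stemless face; x runs along the stem to its end. Centre of mass 17 mm along x: on its flange edge it rocks upright if leaning under 60 degrees. At first the stem lies level on the fixture's plate, pointing left, flange on the table.
- fixture: Fixed assembly fixture. Aluminium plate 120 (x) x 110 (y) mm, flat top 19 mm above the table; origin at the table under the plate's centre; x points roughly to the robot's left (+y). Past the plate (x from 60 to 105 mm) stands a steel block with a clamped rotor, 60 mm high. The free flat top of the plate may be used to put things down.
- screw_top (a point): Centre of the top of the captive screw's round head, 36 mm wide, flush with the plate's top, 20 mm from the plate centre on the side of the flange (-x). z is up, x runs along its slot; the frame turns with the screw. The slot is a blind pocket 22 mm long, 8 mm wide and 13 mm deep in the middle of the head.
- screw (a joint): Angle of the captive screw, rad: grows as it is turned clockwise seen from above; starts between 0 and 0.25, stops at 1.45 (fully tight). About 0.12 N m to turn.
- key: Steel T-key, 0.14 kg, upright in its stand. Origin: centre of the underside of its round collar (32 mm wide, 8 mm high); z up. Below it a blade 18.5 (x) x 5 (y) mm, 10 mm long, fits the screw's slot; above it a 10 mm round shaft and a cross bar 70 (x) x 12 (y) x 14 (z) mm, centred 55 mm above the origin. Seated, the collar lies on the screw's head.
- stand: Fixed steel block, 70 x 60 x 30 mm, with a slot in its top that holds the key upright; origin at the table under its centre.
- tray: Fixed white stock tray, 200 (x) x 105 (y) x 30 mm high, walls 4 mm, divided by one wall into two pockets of about 94 x 97 mm; origin at the table under its centre. It stands left or right of the fixture, with the key's stand on the other side.
- pocket (a point): Centre of the inner floor (4 mm above the table) of the empty pocket, the one nearer the robot, 49 mm from the tray's centre. z is up.
- spare_hub: Another such hub already standing upright in the farther pocket of the tray; leave it. Origin: centre of its underside.
- collar_a: Loose steel ring, 52 mm in diameter and 34 mm high, standing on the table; leave it. Origin: centre of its underside.
- collar_b: Loose steel ring, 52 mm in diameter and 34 mm high, standing on the table; leave it. Origin: centre of its underside.
- collar_c: Loose steel ring, 52 mm in diameter and 34 mm high, standing on the table; leave it. Origin: centre of its underside.
- cup: Paper cup, 72 mm wide and 85 mm high; leave it. Origin: centre of its underside.
- jar: Small jar, 56 mm wide and 85 mm high; leave it. Origin: centre of its underside.
There are look-alikes about, which are no part of the job. What is shaped like the key but green or yellow is not meant.

How it is judged (in metres and radians):
On the way, in this order (a step that is already met when the one before it is completed fails the run):
1. the hub stands upright in the tray's empty pocket, let go (horizontal distance between hub and pocket below 0.03 m and z of hub in the frame of pocket below 0.006 m and angle between hub's own x axis and vertical below 0.1 rad and contact force between the fingers and hub below 0.1 N), for 0.2 s.
2. the key is seated in the screw's slot before the screw is turned (horizontal distance between key and screw_top below 0.005 m and z of key in the frame of screw_top below 0.003 m and angle between key's own z axis and vertical below 0.12 rad and value of joint screw below 0.7 rad), for 0.1 s.
At the end, for the whole second after the job is handed in: Hub upright (0.1 rad, stem up) on the floor of the empty pocket, within 30 mm of its centre; key seated in the screw (collar within 3 mm of the head, 5 mm of its centre, tilt under 0.12 rad); screw at 1.3 rad or more; all released and at rest (all of step 1 and horizontal distance between key and screw_top below 0.005 m and z of key in the frame of screw_top below 0.003 m and angle between key's own z axis and vertical below 0.12 rad and value of joint screw above 1.3 rad and contact force between the fingers and key below 0.1 N and linear speed of each of key, hub below 0.02 m/s); the robot touches nothing.
It fails at once if the hub is dropped (moves faster than 0.8 m/s out of the fingers) (contact force between the fingers and hub below 0.1 N and linear speed of hub above 0.8 m/s).
It fails at once if another object is moved by more than 30 mm (distance of any of spare_hub, collar_a, collar_b, collar_c, cup, jar from where it was at the start of the episode above 0.03 m).
It also fails if it takes over 72 s, if anything falls off the work surface, if the arm or the gripper's body presses on something with over 40 N, if the wrist force passes 120 N, or if a joint passes its speed limit or range.

## Working session

There is one attempt and no reset: what is moved stays moved. The work goes in short steps, Python scripts to look and compute and a shell command to move; the robot and the scene stay as the last step left them, time stands still between calls to the robot, and variables do not carry over. Pictures are saved under pics/ and viewed, at most 11 in all, crops included, and the job is handed in when it is done.

```bash
mkdir -p pics; cat > h.py <<'E'
import numpy as np, cv2
from workcell import readout, optics, job
def cam(n):
    c=optics.camera(n); c['R']=cv2.Rodrigues(np.array(c['rvec'],float))[0]; c['t']=np.array(c['tvec'],float).ravel(); return c
def rays(c,uv):
    uv=np.atleast_2d(np.array(uv,float)); d=(uv-[c['cx'],c['cy']])/[c['fx'],c['fy']]
    s=d.copy()
    for _ in range(20): s=d/(1+c['k1']*(s**2).sum(1,keepdims=True))
    return np.c_[s,np.ones(len(s))]
def onplane(c,uv,z):
    r=rays(c,uv)@c['R']; o=-c['R'].T@c['t']; return o+r*((z-o[2])/r[:,2:3])
def cloud(c):
    h,w=c['depth'].shape; v,u=np.mgrid[:h,:w]
    r=rays(c,np.c_[u.ravel(),v.ravel()])*c['depth'].reshape(-1,1)
    return ((r-c['t'])@c['R']).reshape(h,w,3)
def proj(c,P):
    p=np.atleast_2d(P)@c['R'].T+c['t']; s=p[:,:2]/p[:,2:]; s=s*(1+c['k1']*(s**2).sum(1,keepdims=True))
    return s*[c['fx'],c['fy']]+[c['cx'],c['cy']]
def save(n,im,k=1.5): cv2.imwrite('pics/'+n+'.png',cv2.resize(im[:,:,::-1],None,fx=k,fy=k,interpolation=cv2.INTER_CUBIC))
E
python3 - <<'E'
from h import *
import pickle
for n in('top','scene'):
    c=cam(n); save(n+'0',c['image']); pickle.dump(c,open(n+'0.pkl','wb'))
    print(n,-c['R'].T@c['t'],c['R'][2],c['fx'],c['k1'])
print(readout.get_obs())
E
```

```text
top [ 367.60399052  -14.68756776 1113.42603647] [ 0.19106475 -0.0131538  -0.9814893 ] 430.12609664202927 -0.003822492209905358
scene [960.46962513 434.03457455 649.31100126] [-0.44785732 -0.55268591 -0.70282438] 361.54393209036607 0.024337917430378365
{'t': 0.1, 'joints': array([1.34197963e+00, 8.74500488e-02, 1.75231663e-01, 1.65977772e+00,
       5.48546883e-08, 1.57080061e+00]), 'qd': array([ 0.00072202, -0.0020338 ,  0.00413617,  0.00081342,  0.00036249,
        0.00024733]), 'joint_efforts': array([ 1.09509499e-03, -5.21559548e+01,  4.65653551e+01,  1.61364576e-02,
        6.49944423e-05, -5.39489520e-06]), 'tcp_pos': array([124.71154935, 535.48287085, 230.6386127 ]), 'ee_rot': array([-3.14039287e+00, -4.97138728e-08,  2.91277168e+00]), 'ft_force': array([0.3030091 , 0.67411202, 0.43660302]), 'wrist_torque': array([-0.00115437,  0.02031446, -0.03169361]), 'gripper_force': 0.0, 'width': 1.0034573231126154}
```

View pics/top0.png

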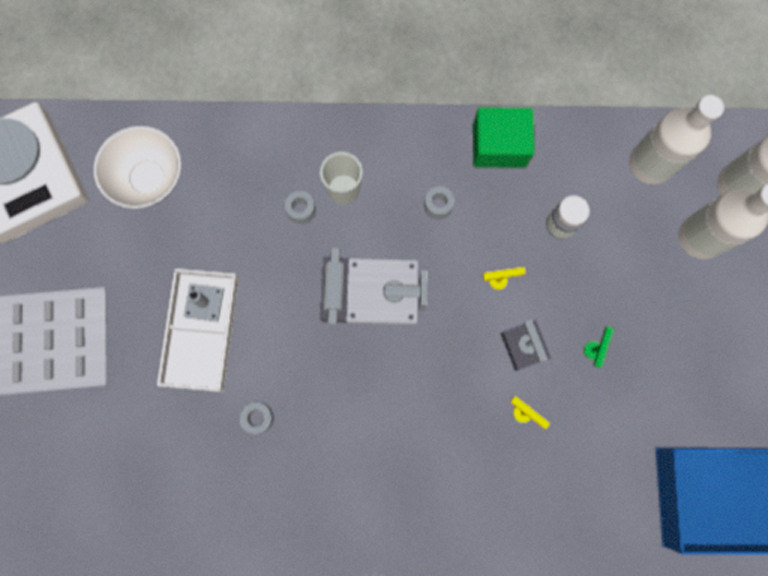

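View pics/scene0.png

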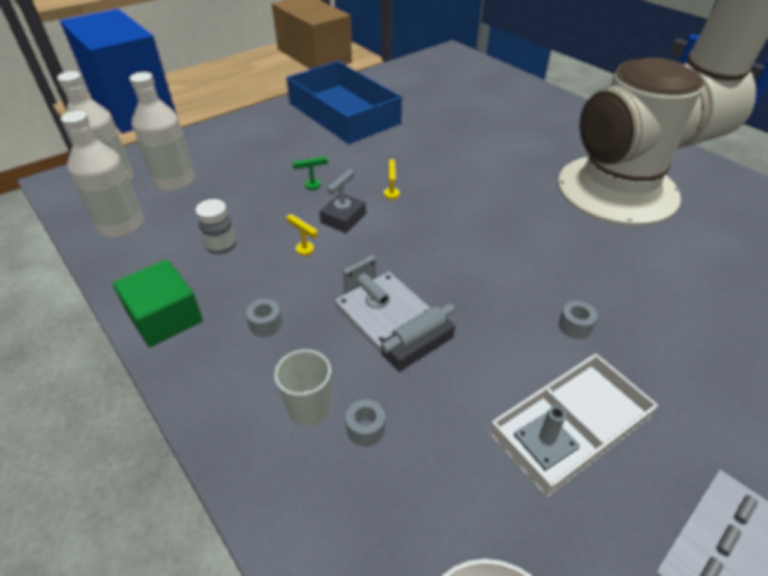

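The top view (enlarged 1.5x) shows:
- **Hub:** flange at (424,290), stem at (398,292) pointing left.
- **Fixture:** plate at (383,292), rotor block at (335,290).
- **Tray:** at (197,330). The empty pocket is the lower one, at (197,360).
- **Stand and grey key:** stand at (525,345), key bar at (537,340).

Key candidates are grey (537,340), yellow (505,275), yellow (530,413) and green (602,347). Only the grey one stands in the dark stand, so it is the one meant. I'll confirm it in a crop.

```bash
python3 - <<'E'
from h import *
import pickle
c=pickle.load(open('top0.pkl','rb')); s=pickle.load(open('scene0.pkl','rb'))
def crop(c,u0,v0,w,h,k): return cv2.resize(c['image'][v0:v0+h,u0:u0+w],None,fx=k,fy=k,interpolation=cv2.INTER_CUBIC)
a=crop(c,205,160,170,100,4.6); b=crop(s,185,95,130,160,3)
save('crop1',a,1); 
P=cloud(c); np.set_printoptions(precision=1,suppress=True)
for n,(u,v) in dict(table=(300,300),plate=(245,205),stem=(262,195),pocket=(131,240),bar=(358,227),stand=(340,232)).items(): print(n,P[v,u],np.nanstd(P[v-2:v+3,u-2:u+3,2]))
# height-based regions
Z=P[...,2]
def rect(m,name,z,):
    n,l,st,ce=cv2.connectedComponentsWithStats(m.astype(np.uint8))
    for i in range(1,n):
        if st[i,4]>25:
            q=P[l==i]; r=cv2.minAreaRect(q[:,:2].astype(np.float32)); print(name,ce[i],st[i,4],q.mean(0),r)
def win(u0,u1,v0,v1):
    w=np.zeros(Z.shape,bool); w[v0:v1,u0:u1]=1; return w
rect(win(210,292,160,225)&(Z>14)&(Z<24),'plate',19)
rect(win(250,292,160,225)&(Z>27)&(Z<48),'stem',30)
rect(win(268,292,160,225)&(Z>50),'flange',60)
rect(win(210,232,160,225)&(Z>30),'block',60)
rect(win(95,165,170,270)&(Z>20)&(Z<36),'tray',30)
rect(win(95,165,222,265)&(Z>-2)&(Z<12),'floor',4)
rect(win(328,370,205,255)&(Z>20)&(Z<36),'stand',30)
rect(win(328,370,205,255)&(Z>80),'bar',92)
E
```

```text
table [ 323.  -143.9   -0.4] 2.3695325839619965
plate [561.9  -2.5  19.5] 1.9615256296424592
stem [586.2 -45.9  31.7] 7.742101918235575
pocket [470.6 289.4   4.4] 2.1345385949309805
bar [ 497.9 -274.5   92.7] 17.035379139140872
stand [ 492.4 -243.5   33. ] 9.008590263865482
plate [252.9 193.4] 1699 [593.  -22.7  19.1] ((594.5382080078125, -19.234756469726562), (133.92831420898438, 111.23775482177734), 89.05077362060547)
stem [269.  192.6] 211 [591.2 -63.6  39. ] ((597.1101684570312, -62.14535903930664), (58.55316925048828, 42.18109130859375), 89.28036499023438)
flange [282.3 191.8] 102 [587.2 -95.2  70. ] ((491.11883544921875, -65.31640625), (23.527408599853516, 265.9383850097656), 72.7669906616211)
block [222.6 190.9] 728 [591.9  54.1  51. ] ((510.3292236328125, 41.620460510253906), (300.6261291503906, 61.54893112182617), 9.9596529006958)
tray [130.6 218.9] 600 [522.7 287.2  27.7] ((523.0360107421875, 286.0914306640625), (107.12844848632812, 199.5223388671875), 85.50111389160156)
floor [130.8 246.6] 1115 [454.1 289.7   0.7] ((463.7046203613281, 294.7332763671875), (108.40495300292969, 183.85105895996094), 0.48738741874694824)
floor [129.4 239. ] 1272 [473.2 293.8   4. ] ((474.07110595703125, 293.8333740234375), (93.99945831298828, 91.86872863769531), 87.00261688232422)
stand [360.8 225.3] 72 [ 510.3 -297.7   30. ] ((509.89422607421875, -298.1344299316406), (69.34288024902344, 8.808998107910156), 18.36333656311035)
stand [345.6 230.9] 346 [ 495.8 -258.5   29.9] ((497.241455078125, -261.780029296875), (70.20600891113281, 38.671512603759766), 19.759862899780273)
bar [356.5 226.2] 177 [ 500.  -271.4   90.9] ((500.7978820800781, -272.7512512207031), (69.2430191040039, 13.990265846252441), 19.547691345214844)
```

View pics/crop1.png

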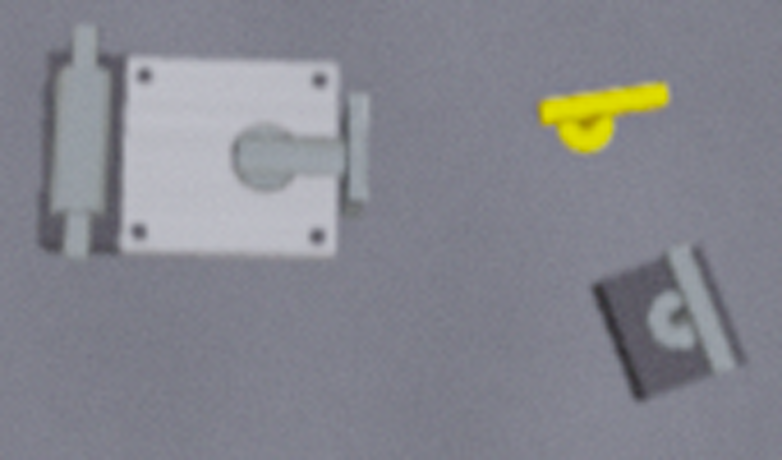

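The crop confirms the grey key in the dark stand, bar running (685,245) to (725,370) in the crop; the yellow look-alike is at (605,105). Next, finer measurements of the hub, plate and tray.

```bash
python3 - <<'E'
from h import *
import pickle
np.set_printoptions(precision=1,suppress=True)
for n in('top','scene'):
    c=pickle.load(open(n+'0.pkl','rb')); P=cloud(c); X,Y,Z=P[...,0],P[...,1],P[...,2]
    fl=P[(X>540)&(X<650)&(Y<-70)&(Y>-130)&(Z>15)&(Z<66)]
    print(n,'flange',len(fl),np.percentile(fl,[3,50,97],axis=0))
    st=P[(X>560)&(X<620)&(Y<0)&(Y>-80)&(Z>34)&(Z<46)]
    print(' stem',len(st),np.percentile(st,[2,50,98],axis=0))
    for lo in range(-80,0,10):
        q=st[(st[:,1]>=lo)&(st[:,1]<lo+10)]
        if len(q)>3: print('  ',lo,len(q),q[:,0].mean(),q[:,2].max())
    pl=P[(X>500)&(X<680)&(Y<60)&(Y>-110)&(Z>15)&(Z<23)]
    r=cv2.minAreaRect(pl[:,:2].astype(np.float32)); print(' plate',np.percentile(pl,[1,50,99],axis=0),r)
    tr=P[(X>400)&(X<650)&(Y>220)&(Y<360)&(Z>26)&(Z<34)]
    print(' tray',cv2.minAreaRect(tr[:,:2].astype(np.float32)))
    b=P[(X>440)&(X<560)&(Y<-230)&(Y>-320)&(Z>87)&(Z<97)]
    print(' bar',b.mean(0),cv2.minAreaRect(b[:,:2].astype(np.float32)))
    # plate by brightness, edges onto z=19
    g=c['image'].astype(int); m=(g.min(2)>150)&(X>500)&(X<680)&(Y>-100)&(Y<50)
    m=cv2.morphologyEx(m.astype(np.uint8),cv2.MORPH_CLOSE,np.ones((3,3)))
    cn=max(cv2.findContours(m,0,2)[0],key=cv2.contourArea).reshape(-1,2)
    print(' platecol',cv2.minAreaRect(onplane(c,cn,19)[:,:2].astype(np.float32)))
E
```

```text
top flange 383 [[ 546.6 -100.2   16.3]
 [ 589.8  -82.7   28.3]
 [ 643.3  -72.1   62.5]]
 stem 152 [[582.2 -78.9  34.6]
 [590.9 -56.   39.5]
 [601.1 -32.9  44.3]]
   -80 33 591.0209308816337 45.27405288977987
   -70 32 591.2458080220154 44.59261268873442
   -60 32 591.1989920078837 43.84016689103742
   -50 31 591.4575116772598 42.67719607710827
   -40 24 591.0861223313485 43.2869058727088
 plate [[539.  -85.3  15.4]
 [592.8 -20.2  19.2]
 [647.8  32.4  22.7]] ((594.4269409179688, -21.744041442871094), (138.50001525878906, 111.1610336303711), 88.81832885742188)
 tray ((523.0429077148438, 286.13189697265625), (106.77367401123047, 199.70779418945312), 85.3020248413086)
 bar [ 500. -272.   92.] ((500.591064453125, -272.0623779296875), (69.25453186035156, 12.953422546386719), 20.179677963256836)
 platecol ((592.6631469726562, -27.68370819091797), (120.52810668945312, 113.40154266357422), 88.98605346679688)
scene flange 538 [[550.6 -99.2  17.8]
 [599.  -90.8  36.3]
 [641.1 -71.6  61.5]]
 stem 137 [[582.1 -79.2  34.4]
 [593.9 -54.   39.7]
 [601.  -31.3  43.2]]
   -80 26 592.6094045386337 44.18108979408239
   -70 27 593.1440502028787 42.5057704931624
   -60 24 593.5727640911151 42.29409316540018
   -50 27 594.5971564708198 43.09021803624782
   -40 32 593.0420746318508 43.451191590018404
 plate [[538.7 -92.1  15.9]
 [603.5 -25.5  20. ]
 [648.6  32.   22.6]] ((592.9044189453125, -21.49237823486328), (158.18186950683594, 111.72650146484375), 88.53569793701172)
 tray ((523.0048217773438, 286.49176025390625), (106.04297637939453, 202.22872924804688), 86.13977813720703)
 bar [ 501.8 -269.7   91.8] ((502.2611083984375, -270.40093994140625), (67.07279968261719, 12.419716835021973), 19.40528678894043)
 platecol ((592.83837890625, -30.785404205322266), (111.07818603515625, 109.41127014160156), 89.8291244506836)
```

```bash
python3 -m pendant '[[[0,0,0,0,8.5],[0,0,0,0,8.5],[0,0,0,0,8.5],[0,0,0,0,8.5],[0,0,0,0,8.5],[0,0,0,0,8.5],[0,0,0,0,8.5],[0,0,0,0,8.5],[0,0,0,0,8.5],[0,0,0,0,0.4]]]' 20
cat > d.py <<'E'
# print tool-frame shift (cm) to world target x y z, and turn (deg, tool z) to yaw deg
import sys; from h import *
o=readout.get_obs(); y=o['ee_rot'][2]; d=np.array(list(map(float,sys.argv[1:4])))-o['tcp_pos']
t=(np.degrees(y)-float(sys.argv[4])+90)%180-90 if len(sys.argv)>4 else 0
print('t',o['t'],'tcp',o['tcp_pos'].round(1),'yaw',np.degrees(y).round(2),'q6',o['joints'][5].round(2),'ft',o['ft_force'].round(1),'w',round(o['width'],3))
print('dx,dy,dz cm',(np.array([np.cos(y)*d[0]+np.sin(y)*d[1],np.sin(y)*d[0]-np.cos(y)*d[1],-d[2]])/10).round(2),'turn',round(t,2))
E
python3 d.py 591.5 -43 100 90
```

```text
t: 1.1
tcp_pos: [124.7, 535.5, 230.9]
ee_rot: [-3.141, 0.001, 1.568]
ft_force: [0.8, 0.7, 0.3]
width: 1.0
gripper_force: 0.0
t 1.1 tcp [124.7 535.5 230.9] yaw 89.85 q6 2.92 ft [0.8 0.7 0.3] w 1.0
dx,dy,dz cm [-57.73  46.83  13.09] turn -0.15
```

```bash
python3 -m pendant '[[[0,-3.6,2.9,0,0],[0,-3.6,2.9,0,0],[0,-3.6,2.9,0,0],[0,-3.6,2.9,0,0],[0,-3.6,2.9,0,0],[0,-3.6,2.9,0,0],[0,-3.6,2.9,0,0],[0,-3.6,2.9,0,0],[0,-3.6,2.9,0,0],[0,-3.6,2.9,0,0]]]' >/dev/null; python3 d.py 591.5 -43 100 90
```

```text
t 2.1 tcp [415.5 173.9 231.3] yaw 90.26 q6 1.96 ft [0.1 1.4 0.2] w 1.0
dx,dy,dz cm [-21.77  17.5   13.13] turn 0.26
```

```bash
python3 -m pendant '[[[0,-3.6,2.9,0,0],[0,-3.6,2.9,0,0],[0,-3.6,2.9,0,0],[0,-3.6,2.9,0,0],[0,-3.6,2.9,0,0],[0,-3.6,2.9,3,0],[0,0,0,3,0],[0,0,0,3,0],[0,0,0,3,0],[0,0,0,0,0]]]' >/dev/null; python3 d.py 591.5 -43 22 90
```

```text
t 3.1 tcp [583.7 -37.1 109.5] yaw 90.19 q6 1.5 ft [-0.4 -0.7  0.4] w 0.998
dx,dy,dz cm [-0.59  0.78  8.75] turn 0.19
```

```bash
python3 -m pendant '[[[0,-0.6,0.8,0,0.2],[0,0,0,2,0],[0,0,0,2,0],[0,0,0,2,0],[0,0,0,1.5,0],[0,0,0,1,0],[0,0,0,0.1,0],[0,0,0,0,0],[0,0,0,0,0],[0,0,0,0,0]]]' >/dev/null; python3 d.py 591.5 -43 22 90
```

```text
t 4.1 tcp [594.5 -43.1  29. ] yaw 89.8 q6 1.5 ft [ 0.   0.1 -0.7] w 0.997
dx,dy,dz cm [ 0.01 -0.3   0.7 ] turn -0.2
```

```bash
python3 -m pendant '[[[0,0,-0.3,0.3,0],[0,0,0,0.3,0],[0,0,0,0,0],[0,0,0,0,0],[0.3,0,0,0,0],[0.5,0,0,0,0],[0.7,0,0,0,0],[0.8,0,0,0,0],[0.9,0,0,0,0],[0.9,0,0,0,0]]]' 20; python3 d.py 591.5 -43 22 90
```

```text
t: 5.1
tcp_pos: [591.0, -43.1, 22.2]
ee_rot: [3.141, 0.0, 1.567]
ft_force: [-0.0, -0.5, 2.4]
width: 0.249
gripper_force: 21.1
t 5.1 tcp [591.  -43.1  22.2] yaw 89.79 q6 1.5 ft [-0.  -0.5  2.4] w 0.249
dx,dy,dz cm [0.01 0.05 0.02] turn -0.21
```

```bash
python3 -m pendant '[[[0.9,-0.45,0,-0.75,0],[0.9,-0.5,0,-0.7,0],[0.9,-0.65,0,-0.6,0],[0.9,-0.65,0,-0.5,0],[0.9,-0.75,0,-0.4,0],[0.9,-0.8,0,-0.3,0],[0.9,-0.8,0,-0.2,0],[0.9,-0.8,0,-0.1,0],[0.9,0,0,0,0],[0.9,0,0,0,0]]]' 20; python3 - <<'E'
from h import *
c=cam('scene'); x=proj(c,[[592,-80,40]])[0].astype(int); print(x)
save('arc1',c['image'][x[1]-60:x[1]+60,x[0]-80:x[0]+80],4)
E
```

```text
t: 6.1
tcp_pos: [590.6, -97.2, 57.3]
ee_rot: [-3.141, -0.0, 1.567]
ft_force: [-1.4, -0.2, -3.4]
width: 0.25
gripper_force: 20.4
[242 185]
```

View pics/arc1.png

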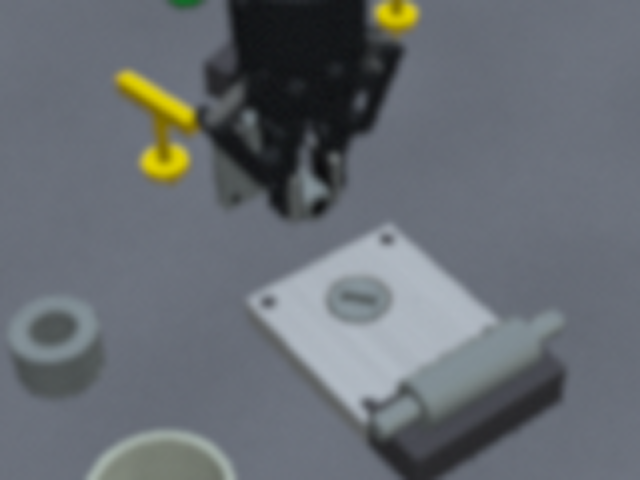

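The screw slot is visible at crop (358,298). The hub hangs from the pads and is still level: pad friction holds it and the wrist carries 3.4 N. I'll use the tray's fixed wall as a lever to tip it up inside the empty pocket.

```bash
python3 -m pendant '[[[0.9,0,0,-2,0],[0.9,0,0,-3,0],[0.9,0,0,-2.5,0],[0.9,2,-0.5,0,1],[0.9,4,-1,0,1],[0.9,4,-1,0,1],[0.9,4,-1,0,1],[0.9,4,-1,0,0.5],[0.9,4,-1,0,0],[0.9,4,-1,0,0]]]' 20; python3 d.py 476 319 90 85.5
```

```text
t: 7.15
tcp_pos: [539.4, 168.0, 132.6]
ee_rot: [3.141, -0.0, 1.489]
ft_force: [0.8, 1.2, -3.1]
width: 0.246
gripper_force: 20.2
t 7.15 tcp [539.4 168.  132.6] yaw 85.32 q6 1.95 ft [ 0.8  1.2 -3.1] w 0.246
dx,dy,dz cm [14.53 -7.55  4.26] turn -0.18
```

```bash
python3 -m pendant '[[[0.9,3,-1.5,0,0],[0.9,3,-1.5,0,0],[0.9,3,-1.5,0,0],[0.9,3,-1.5,0,0],[0.9,2,-1,0,0],[0.9,0.5,-0.5,0,0],[0.9,0,0,2,0],[0.9,0,0,1.5,0],[0.9,0,0,0,0],[0.9,0,0,0,0]]]' 20; python3 d.py 476 319 42 85.5
cat > hub.py <<'E'
from h import *
import sys
np.set_printoptions(precision=1,suppress=True)
c=cam('scene'); P=cloud(c); o=readout.get_obs()['tcp_pos']
p=proj(c,[[475,300,50]])[0].astype(int); u=min(max(p[0]-80,0),512-160); v=min(max(p[1]-60,0),384-120)
save(sys.argv[1],c['image'][v:v+120,u:u+160],4); print(u,v)
X,Y,Z=P[...,0],P[...,1],P[...,2]
g=c['image'].astype(int); m=(abs(X-475)<40)&(Y>200)&(Y<370)&(Z>33)&(g.min(2)>80)
q=P[m]; print(len(q),np.percentile(q,[2,50,98],axis=0))
E
python3 hub.py tray1
```

```text
t: 8.15
tcp_pos: [477.2, 316.1, 97.4]
ee_rot: [-3.141, 0.001, 1.488]
ft_force: [-0.2, 0.4, -2.0]
width: 0.247
gripper_force: 20.1
t 8.15 tcp [477.2 316.1  97.4] yaw 85.26 q6 2.24 ft [-0.2  0.4 -2. ] w 0.247
dx,dy,dz cm [ 0.28 -0.14  5.54] turn -0.24
326 201
2612 [[456.3 255.5  83.9]
 [493.8 279.7 367.1]
 [514.6 355.2 465.2]]
```

View pics/tray1.png

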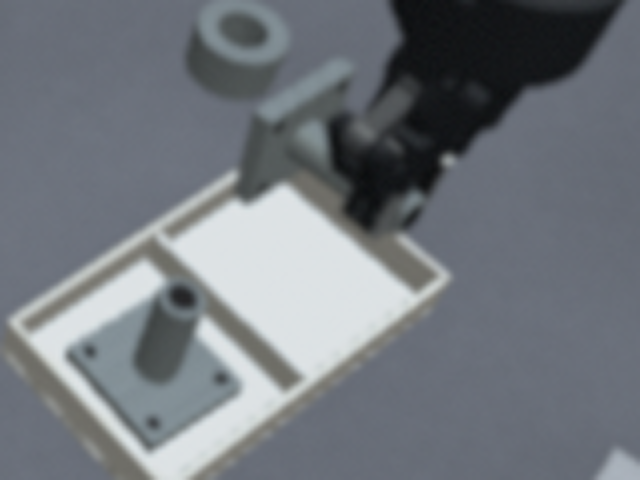

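The hub is held level above the empty pocket, flange at crop (300,130), stem end at (410,205). The spare hub at (160,340) is clear. I'll check the flange position from depth, then lower.

```bash
python3 - <<'E'
from h import *
np.set_printoptions(precision=1,suppress=True)
for n in('scene','top'):
    c=cam(n); P=cloud(c); X,Y,Z=P[...,0],P[...,1],P[...,2]
    for zl in range(70,145,10):
        q=P[(abs(X-475)<38)&(Y>225)&(Y<285)&(Z>zl)&(Z<zl+10)]
        if len(q)>5: print(n,zl,len(q),np.percentile(q,[5,50,95],axis=0)[:,:2].ravel())
E
python3 -m pendant '[[[0.9,0,0,2,0],[0.9,0,0,2,0],[0.9,0,0,1.5,0],[0.9,0,0,0,0],[0.9,0,0,0,0],[0.9,-0.5,0,0,0],[0.9,-0.5,0,0,0],[0.9,0,0,0,0],[0.9,0,0,0,0],[0.9,0,0,0,0]]]' 20
```

```text
scene 70 45 [470.  261.6 495.2 269.6 505.7 271.6]
scene 80 50 [477.6 260.3 499.7 268.2 505.2 270.3]
scene 90 42 [485.1 258.7 499.5 267.1 505.4 276.2]
scene 100 109 [456.  258.1 486.6 268.7 504.2 282.5]
scene 110 118 [450.1 258.6 480.6 267.3 503.9 279.1]
scene 120 98 [446.7 255.5 482.  264.5 503.9 268.1]
scene 130 126 [447.7 255.4 475.6 260.7 502.1 265.8]
top 70 16 [448.9 259.8 473.8 262.1 501.1 264. ]
top 80 20 [448.5 259.1 476.2 260.7 496.6 263.2]
top 90 22 [445.6 257.9 468.4 260.8 497.9 267.8]
top 100 43 [449.7 257.2 472.3 275.1 498.8 283.4]
top 110 49 [459.1 256.7 476.7 275.2 492.2 283.7]
top 120 67 [446.2 255.4 472.6 259.6 501.3 267. ]
top 130 71 [449.6 256.7 477.  261.6 501.1 266.2]
t: 9.3
tcp_pos: [476.5, 306.7, 42.8]
ee_rot: [3.141, -0.0, 1.489]
ft_force: [-0.6, -0.3, -2.9]
width: 0.246
gripper_force: 20.1
```

```bash
python3 -m pendant '[[[0.9,0,0,0.7,0],[0.9,0,0,0,0],[0.9,-0.4,0,0,0],[0.9,-0.3,0,0,0],[0.9,-0.2,0,0,0],[0.9,-0.2,0,-0.4,0],[0.9,-0.2,0,-0.5,0],[0.9,-0.2,0,-0.5,0],[0.9,0,0,0,0],[0.9,0,0,0,0]]]' 20; cat > pitch.py <<'E'
from h import *
np.set_printoptions(precision=1,suppress=True)
o=readout.get_obs(); y=o['tcp_pos'][1]; x=o['tcp_pos'][0]; z=o['tcp_pos'][2]
c=cam('top'); P=cloud(c); X,Y,Z=P[...,0],P[...,1],P[...,2]
for zl in range(30,150,8):
    q=P[(abs(X-x)<30)&(abs(Y-y)<75)&(Z>zl)&(Z<zl+8)&(Z<z+75)]
    if len(q)>5: print('z',zl,len(q),np.percentile(q[:,1],[5,50,95]))
E
python3 pitch.py
```

```text
t: 10.3
tcp_pos: [475.5, 291.8, 49.9]
ee_rot: [3.141, -0.0, 1.488]
ft_force: [-0.9, 1.1, -1.9]
width: 0.243
gripper_force: 20.1
z 30 16 [236.9 238.7 244.3]
z 46 26 [247.2 254.9 266.9]
z 54 109 [247.4 267.1 285.7]
z 62 69 [232.5 280.3 288.4]
z 70 94 [230.1 236.2 279.2]
z 78 7 [279.1 281.1 282.3]
z 86 8 [278.  281.6 286.4]
z 94 17 [277.4 282.1 291.2]
z 102 13 [281.6 290.5 295. ]
z 118 9 [274.4 276.1 283.1]
```

Levering works: the flange's top edge has dropped to about z 74 at y 230, so the stem is raised about 15°. Continuing the arc.

```bash
python3 -m pendant '[[[0.9,-0.3,0,-0.45,0],[0.9,-0.3,0,-0.4,0],[0.9,-0.35,0,-0.4,0],[0.9,-0.4,0,-0.35,0],[0.9,-0.4,0,-0.3,0],[0.9,-0.45,0,-0.3,0],[0.9,-0.5,0,-0.2,0],[0.9,-0.5,0,-0.2,0],[0.9,0,0,0,0],[0.9,0,0,0,0]]]' 20; python3 pitch.py
```

```text
t: 11.35
tcp_pos: [472.7, 259.7, 75.8]
ee_rot: [3.141, -0.0, 1.488]
ft_force: [0.2, 2.9, 0.4]
width: 0.247
gripper_force: 19.9
z 30 28 [245.3 250.8 255.9]
z 38 49 [236.7 242.8 249.1]
z 46 45 [229.  233.8 239.3]
z 54 80 [221.5 227.4 236.3]
z 62 156 [207.2 216.  241.5]
z 70 60 [210.7 240.3 251.1]
z 78 30 [247.4 251.4 255.2]
z 86 18 [248.4 252.1 258.2]
z 94 11 [246.6 250.  255.5]
z 118 12 [245.6 249.  255. ]
z 126 19 [250.2 257.1 262.3]
```

```bash
python3 -m pendant '[[[0.9,-0.5,0,-0.2,0],[0.9,-0.5,0,-0.2,0],[0.9,-0.5,0,-0.15,0],[0.9,-0.5,0,-0.1,0],[0.9,-0.5,0,-0.05,0],[0.9,-0.5,0,-0.05,0],[0.9,-0.5,0,0,0],[0.9,-0.5,0,0,0],[0.9,0,0,0,0],[0.9,0,0,0,0]]]' 20; python3 pitch.py
```

```text
t: 12.4
tcp_pos: [469.3, 219.8, 83.2]
ee_rot: [3.141, 0.0, 1.488]
ft_force: [-0.2, 0.8, -0.2]
width: 0.247
gripper_force: 19.8
z 38 16 [207.9 225.3 233.3]
z 46 202 [185.8 204.7 220. ]
z 54 120 [187.5 194.  211.4]
z 62 13 [201.4 212.2 215.1]
z 70 9 [213.1 214.6 217.4]
z 134 11 [210.3 215.8 219.7]
```

```bash
python3 -m pendant '[[[0.9,0,0,-2,0],[0.9,0,0,-2,0],[0.9,0,0,-1,0],[0.9,1.5,0,0,0],[0.9,2.5,0,0,0],[0.9,2.5,0,0,0],[0.9,2,0,0,0],[0.9,0.8,0,0,0],[0.9,0,0,0,0],[0.9,0,0,0,0]]]' 20; python3 d.py 476 313 66 85.5; python3 pitch.py
```

```text
t: 13.45
tcp_pos: [476.6, 312.4, 132.4]
ee_rot: [-3.141, 0.001, 1.489]
ft_force: [-0.3, -0.6, -2.6]
width: 0.244
gripper_force: 20.2
t 13.45 tcp [476.6 312.4 132.4] yaw 85.31 q6 2.23 ft [-0.3 -0.6 -2.6] w 0.244
dx,dy,dz cm [ 0.06 -0.07  6.64] turn -0.19
z 30 16 [237.7 238.9 267.3]
z 86 41 [311.6 321.2 333.7]
z 94 166 [277.3 301.  315.1]
z 102 205 [277.8 286.6 303. ]
z 110 20 [281.4 303.9 308.4]
z 118 16 [304.6 306.4 309.7]
z 126 17 [306.7 308.9 312.2]
z 134 35 [300.1 311.6 316.1]
z 142 30 [300.  306.1 315.8]
```

```bash
python3 -m pendant '[[[0.9,0,0,2,0],[0.9,0,0,2,0],[0.9,0,0,1.5,0],[0.9,0,0,0.6,0],[0.9,0,0,0.3,0],[0.9,0,0,0.1,0],[0.9,0,0,0,0],[0.9,0,0,0,0],[0.9,0,0,0,0],[0.9,0,0,0,0]]]' 20;  python3 hub.py tray2;python3 pitch.py
```

```text
t: 14.5
tcp_pos: [477.0, 312.8, 68.4]
ee_rot: [3.141, -0.0, 1.489]
ft_force: [1.6, 0.1, -1.8]
width: 0.246
gripper_force: 20.2
326 201
2703 [[465.6 254.1  35.1]
 [500.2 290.5 366.2]
 [514.8 358.9 454.4]]
z 30 181 [276.1 300.6 316.7]
z 38 159 [278.7 286.8 302. ]
z 46 19 [302.4 305.7 309.9]
z 54 14 [303.8 307.2 312.1]
z 62 15 [307.3 309.2 312.4]
z 70 22 [300.5 311.6 314.4]
z 78 20 [300.5 305.1 315. ]
z 86 15 [300.7 304.  308.6]
z 94 6 [299.3 301.8 306.2]
z 102 7 [299.2 302.2 307.4]
z 110 17 [298.5 300.5 306.9]
z 118 24 [301.4 311.  317.2]
z 134 14 [294.7 297.5 306.8]
```

View pics/tray2.png

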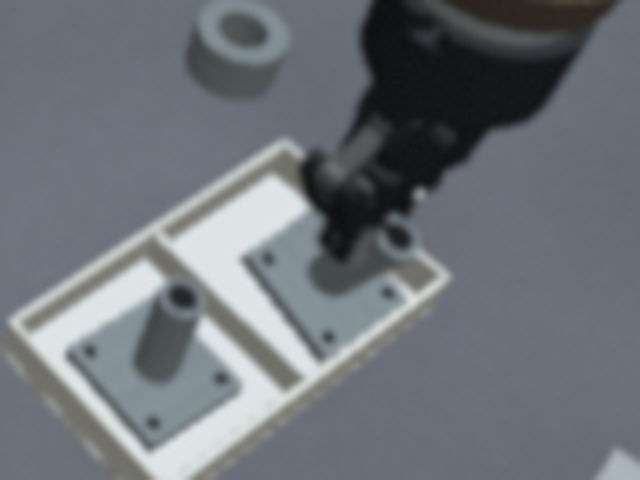

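```bash
python3 -m pendant '[[[0.9,0,0,0.4,0],[0.9,0,0,0.3,0],[0.9,0,0,0.2,0],[0.9,-0.3,0,0.1,0],[0.9,-0.4,0,0.1,0],[0.9,-0.4,0,0.1,0],[0.9,-0.4,0,0.15,0],[0.9,-0.4,0,0.1,0],[0.9,0,0,0,0],[0.9,0,0,0,0]]]' 20;python3 pitch.py
```

```text
t: 15.6
tcp_pos: [475.5, 293.5, 53.9]
ee_rot: [3.141, 0.0, 1.488]
ft_force: [-0.6, -1.4, 3.0]
width: 0.236
gripper_force: 19.5
z 30 25 [237.6 241.  294.3]
z 38 10 [292.3 293.7 295.9]
z 46 7 [293.9 295.4 296.8]
z 54 10 [282.3 289.  295.3]
z 62 13 [280.3 283.9 288.2]
z 70 10 [281.  284.2 288.2]
z 78 7 [281.1 283.2 287.9]
z 86 6 [281.5 283.3 287.5]
z 94 13 [278.9 282.7 289.1]
z 102 18 [282.2 290.9 295.7]
z 118 10 [275.2 278.3 285.6]
```

```bash
python3 -m pendant '[[[0.7,0,0,0,0],[0.6,0,0,0,0],[0.4,0,0,0,0],[0.2,0,0,0,0],[0,0,0,0,0],[0,0,0,0,0],[0,0,0,-2,0],[0,0,0,-3,0],[0,0,0,-4,0],[0,0,0,-4,0]]]' 20; python3 -m pendant '[[[0,0,0,-3,0],[0,-4,0,0,0],[0,-4,0,0,0],[0,-4,0,0,0],[0,-4,0,0,0],[0,-4,0,0,0],[0,-4,0,0,0],[0,0,0,0,0],[0,0,0,0,0],[0,0,0,0,0]]]'
python3 - <<'E'
from h import *
import pickle
np.set_printoptions(precision=1,suppress=True)
for n in('top','scene'):
    c=cam(n); pickle.dump(c,open(n+'1.pkl','wb')); P=cloud(c); X,Y,Z=P[...,0],P[...,1],P[...,2]
    g=c['image'].astype(int)
    r=(abs(X-474)<44)&(abs(Y-291)<44)
    f=P[r&(g.max(2)<175)&(Z>9)&(Z<20)]; print(n,'flange',f.mean(0),cv2.minAreaRect(f[:,:2].astype(np.float32)))
    for a in(25,40,55):
        q=P[r&(Z>a)&(Z<a+15)]; print(a,len(q),q.mean(0) if len(q) else '')
    q=P[r&(Z>69)&(Z<80)]; print('top',len(q),q.mean(0) if len(q) else '')
c=pickle.load(open('top1.pkl','rb')); s=pickle.load(open('scene1.pkl','rb'))
def cr(c,p,w,h,k):
    u,v=proj(c,[p])[0].astype(int); print(u-w//2,v-h//2); return cv2.resize(c['image'][v-h//2:v+h//2,u-w//2:u+w//2],None,fx=k,fy=k,interpolation=cv2.INTER_CUBIC)
a=cr(c,[593,-47,19],40,30,10); b=cr(s,[593,-47,19],40,30,10); d=cr(s,[474,291,20],80,60,5)
e=cr(c,[474,291,20],80,60,5)
save('slot',np.vstack([np.hstack([a,b]),np.hstack([e,d])]),1)
E
```

```text
t: 16.65
tcp_pos: [475.0, 293.5, 184.7]
ee_rot: [-3.141, 0.0, 1.489]
ft_force: [0.0, 0.2, 0.1]
width: 0.997
gripper_force: 0.0
t: 17.65
tcp_pos: [455.8, 55.2, 213.6]
ee_rot: [3.141, -0.0, 1.489]
ft_force: [0.8, 0.2, -0.0]
width: 1.004
gripper_force: 0.0
top flange [473.7 301.6  14.1] ((482.3828430175781, 305.70867919921875), (77.41064453125, 49.18029022216797), 7.248328685760498)
25 17 [469.8 295.1  32.3]
40 14 [475.6 288.9  48.4]
55 18 [474.4 290.5  62.5]
top 65 [477.6 297.1  73.9]
scene flange [484.6 300.8  14.1] ((468.34698486328125, 298.96917724609375), (59.48146057128906, 80.90670776367188), 85.59648895263672)
25 62 [483.1 300.9  32.4]
40 64 [484.9 299.3  47.5]
55 66 [484.7 299.9  62.6]
top 111 [478.5 298.2  73.7]
242 178
231 184
359 236
88 208
```

View pics/slot.png

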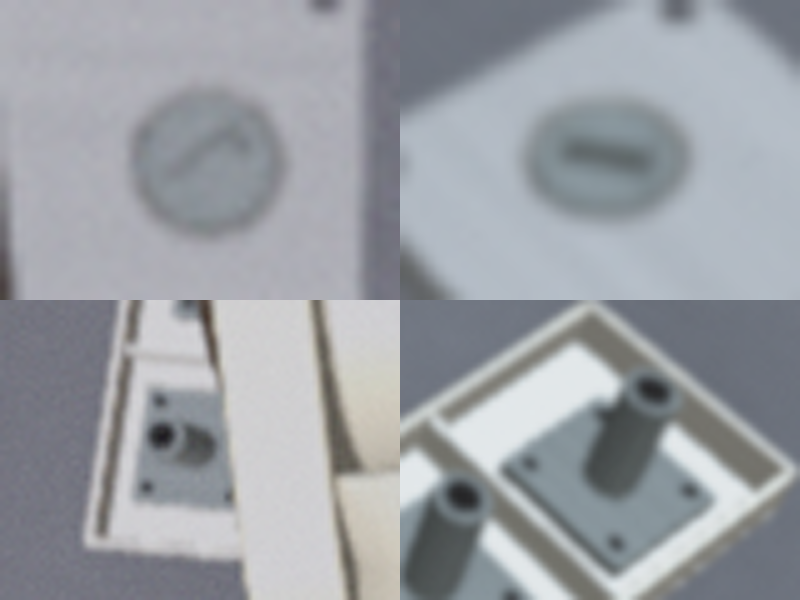

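The hub stands upright in the pocket at about (477,297), top at z 74. The lower right panel shows it next to the spare hub. The slot is clear in the scene panel, running (565,150) to (650,160). I'll measure it on the z=19 plane.

```bash
python3 - <<'E'
from h import *
import pickle
np.set_printoptions(precision=1,suppress=True)
S=np.arange(-30,30.01,0.5)
for n in('top','scene'):
    c=pickle.load(open(n+'1.pkl','rb')); g=c['image'].astype(np.float32).mean(2)
    gx,gy=np.meshgrid(593+S,-47+S,indexing='ij')
    uv=proj(c,np.c_[gx.ravel(),gy.ravel(),np.full(gx.size,19.)]).astype(np.float32)
    I=cv2.remap(g,uv[:,0].reshape(gx.shape),uv[:,1].reshape(gx.shape),cv2.INTER_CUBIC)
    B=(I[:15].mean()+I[-15:].mean())/2
    cen=np.array([593.,-47.])
    t=(B+np.median(I[50:70,50:70]))/2
    m=(I<t).astype(np.uint8); m[np.hypot(gx-593,gy+47)>26]=0
    cn=max(cv2.findContours(m,0,1)[0],key=cv2.contourArea).reshape(-1,2)
    (ey,ex),ax,an=cv2.fitEllipse(cn); cen=np.array([563+ex*.5,-77+ey*.5]); print(n,'head',cen,np.array(ax)*.5)
    R=np.hypot(gx-cen[0],gy-cen[1]); face=np.percentile(I[R<13],75)
    w=np.clip(face-I-(8 if n=='scene' else 5),0,None)*(R<13.5)
    p=np.array([(gx*w).sum(),(gy*w).sum()])/w.sum(); d=np.stack([gx-p[0],gy-p[1]],-1)
    C=np.einsum('ij,ija,ijb->ab',w,d,d)/w.sum(); ev,V=np.linalg.eigh(C)
    print('slot c',p,'sd',np.sqrt(ev),'yaw',np.degrees(np.arctan2(V[1,1],V[0,1]))%180, face, I.min())
# plate edges, bright mask (no stem now)
    P=cloud(c)
    X,Y,Z=P[...,0],P[...,1],P[...,2]
    b=P[(X>440)&(X<560)&(Y<-230)&(Y>-320)&(Z>87)&(Z<97)]
    print(' bar',b.mean(0),cv2.minAreaRect(b[:,:2].astype(np.float32)))
E
python3 d.py 501 -272 120 20
```

```text
top head [591.7 -46.9] [40.6 41.4]
slot c [595.8 -48.5] sd [2.2 7.1] yaw 118.4059835864825 149.09477 126.68183
 bar [ 500.5 -271.9   91.7] ((500.7323303222656, -272.3605041503906), (69.31210327148438, 13.400641441345215), 20.210201263427734)
scene head [593.2 -46.1] [36.1 38.7]
slot c [591.9 -47.1] sd [2.5 6.3] yaw 126.40129402501029 143.30357 101.709496
 bar [ 502.2 -269.6   91.9] ((500.9573059082031, -271.3092956542969), (67.35586547851562, 12.406907081604004), 20.71016502380371)
t 17.75 tcp [455.7  55.5 213.5] yaw 85.37 q6 1.77 ft [-0.3  0.9 -0.8] w 1.006
dx,dy,dz cm [-32.28   7.15   9.35] turn 65.37
```

```bash
python3 -m pendant '[[[0,-4,0.9,0,0],[0,-4,0.9,0,0],[0,-4,0.9,0,0],[0,-4,0.9,0,0],[0,-4,0.9,0,0],[0,-4,0.9,0,0],[0,-4,0.9,0,0],[0,-4,0.9,0,0],[0,0,0,0,8.2],[0,0,0,0,8.2]]]' 40 >/dev/null; python3 -m pendant '[[[0,0,0,0,8.2],[0,0,0,0,8.2],[0,0,0,0,8.2],[0,0,0,0,8.2],[0,0,0,0,8.2],[0,0,0,0,8],[0,0,0,3,0],[0,0,0,3,0],[0,0,0,2,0],[0,0,0,0,0]]]' >/dev/null; python3 d.py 501 -272 70 20.2
```

```text
t 19.75 tcp [ 500.5 -268.6  130.3] yaw 19.99 q6 2.3 ft [-0.1  0.8 -0.2] w 1.0
dx,dy,dz cm [-0.06  0.34  6.03] turn -0.21
```

```bash
python3 -m pendant '[[[0,0,0.3,0,-0.2],[0,0,0,2,0],[0,0,0,2,0],[0,0,0,1.5,0],[0,0,0,0.5,0],[0,0,0,0,0],[0,0,0,0,0],[0,0,0,0,0],[0,0,0,0,0],[0,0,0,0,0]]]' >/dev/null; python3 d.py 501 -272 70 20.2
```

```text
t 20.75 tcp [ 502.3 -273.2   74. ] yaw 20.09 q6 2.29 ft [-0.1 -0.  -0.3] w 1.001
dx,dy,dz cm [-0.09 -0.16  0.4 ] turn -0.11
```

```bash
python3 -m pendant '[[[0,-0.1,-0.15,0.4,0],[0,0,0,0,0],[0.3,0,0,0,0],[0.6,0,0,0,0],[0.8,0,0,0,0],[0.9,0,0,0,0],[1,0,0,0,0],[1,0,0,0,0],[1,0,0,0,0],[1,0,0,0,0]]]' 60; python3 d.py 501 -272 70 20.2
python3 - <<'E'
from h import *
c=cam('scene'); u,v=proj(c,[[501,-272,70]])[0].astype(int); save('key1',c['image'][v-50:v+40,u-60:u+60],5)
E
```

```text
t: 21.75
tcp_pos: [500.8, -272.0, 69.8]
ee_rot: [3.141, -0.0, 0.351]
ft_force: [-0.9, 1.1, 2.4]
width: 0.126
gripper_force: 59.2
t 21.75 tcp [ 500.8 -272.    69.8] yaw 20.09 q6 2.29 ft [-0.9  1.1  2.4] w 0.126
dx,dy,dz cm [ 0.02  0.01 -0.02] turn -0.11
```

View pics/key1.png

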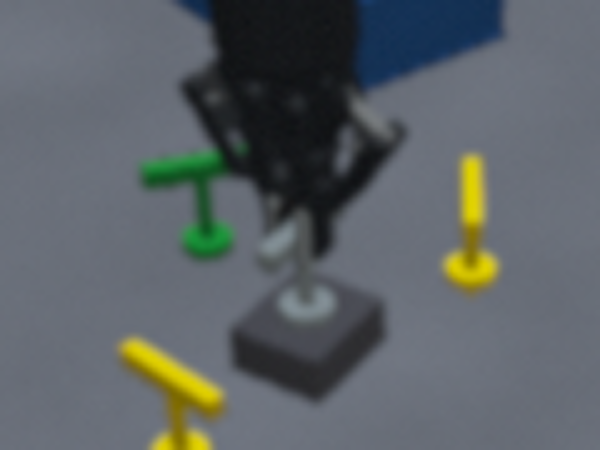

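The grey key is gripped across its bar, width about 11 mm, still in its stand at (310,320). Lift, carry and turn.

```bash
python3 -m pendant '[[[1,0,0,-1,0],[1,0,0,-1.5,0],[1,0,0,-2.5,0],[1,0,0,-3,0],[1,0,0,-2,-8.5],[1,0,0,0,-8.5],[1,0,0,0,-8.5],[1,0,0,0,-8.5],[1,0,0,0,-8.5],[1,0,0,0,-8.5]]]' 60 ; python3 -m pendant '[[[1,0,0,0,-8.5],[1,0,0,0,-8.5],[1,0,0,0,-8.5],[1,0,0,0,-8.5],[1,0,0,0,-8.5],[1,0,0,0,-8.5],[1,0,0,0,-4],[1,0,0,0,0],[1,0,0,0,0],[1,0,0,0,0]]]'; python3 d.py 592.5 -46.8 110 126
```

```text
t: 22.8
tcp_pos: [500.8, -272.1, 170.9]
ee_rot: [3.141, 0.0, 1.247]
ft_force: [0.4, 0.4, -1.2]
width: 0.125
gripper_force: 58.8
t: 23.8
tcp_pos: [500.8, -272.1, 170.0]
ee_rot: [3.141, 0.0, 2.199]
ft_force: [-0.6, -0.3, -1.4]
width: 0.126
gripper_force: 58.8
t 23.8 tcp [ 500.8 -272.1  170. ] yaw 125.99 q6 0.45 ft [-0.6 -0.3 -1.4] w 0.126
dx,dy,dz cm [12.84 20.66  6.  ] turn -0.01
```

```bash
python3 -m pendant '[[[1,1.2,2,0,0],[1,2,3.2,0,0],[1,2,3.2,0,0],[1,2,3.2,0,0],[1,2,3.2,0,0],[1,2,3.2,0,0],[1,1.6,2.6,0,0],[1,0,0,3,0],[1,0,0,3,0],[1,0,0,1.5,0]]]' ; python3 -m pendant '[[[1,0,0,0,0],[1,0,0,0,0],[1,0,0,0,0],[1,0,0,0,0],[1,0,0,0,0],[1,0,0,0,0],[1,0,0,0,0],[1,0,0,0,0],[1,0,0,0,0],[1,0,0,0,0]]]' >/dev/null; python3 d.py 592.5 -46.8 75 126
python3 - <<'E'
from h import *
import pickle
c=cam('scene'); pickle.dump(c,open('scene2.pkl','wb')); u,v=proj(c,[[593,-47,50]])[0].astype(int); print(u-40,v-30); save('ins1',c['image'][v-30:v+30,u-40:u+40],9)
E
```

```text
t: 24.8
tcp_pos: [590.8, -46.8, 92.0]
ee_rot: [-3.139, -0.002, 2.2]
ft_force: [-0.5, -0.5, -1.9]
width: 0.13
gripper_force: 58.8
t 25.8 tcp [591.7 -47.2  94.6] yaw 126.09 q6 0.86 ft [-0.2 -0.4 -2.5] w 0.127
dx,dy,dz cm [-0.01  0.09  1.96] turn 0.09
210 160
```

View pics/ins1.png

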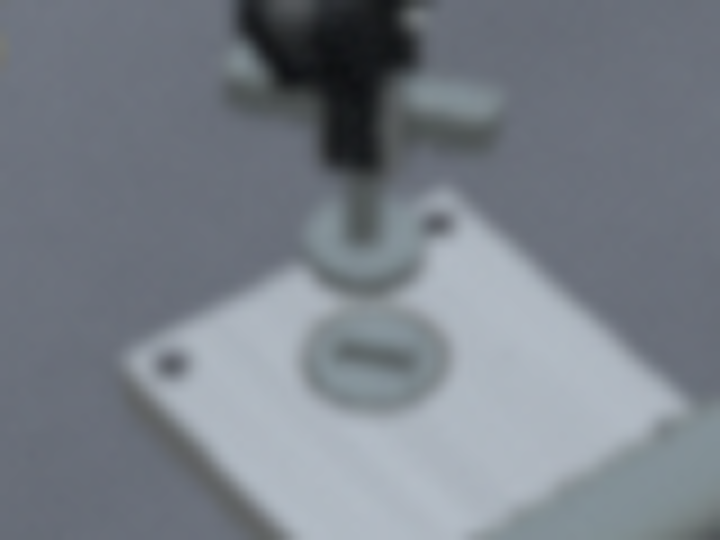

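The collar is at crop (363,238), directly above the screw head at (376,358). The bar and slot look parallel. I'll check the lateral offset numerically from this same view and the top view.

```bash
python3 - <<'E'
from h import *
import pickle
np.set_printoptions(precision=1,suppress=True)
c=pickle.load(open('scene2.pkl','rb'))
px=lambda x,y:[210+(x+.5)/9-.5,160+(y+.5)/9-.5]
print(onplane(c,[px(363.5,238)],62.6),onplane(c,[px(376,358)],19))
print('slot ends',*onplane(c,[px(337,350),px(415,362)],19),'bar top',)
c=cam('scene'); P=cloud(c); X,Y,Z=P[...,0],P[...,1],P[...,2]
q=P[(np.hypot(X-592,Y+47)<22)&(Z>58)&(Z<67)]; print('collar',len(q),np.percentile(q,[3,50,97],axis=0))
q=P[(np.hypot(X-592,Y+47)<40)&(np.hypot(X-592,Y+47)>14)&(Z>100)&(Z<122)&(c['image'].min(2)>100)]; print('bar',len(q),np.percentile(q,[3,50,97],axis=0)); r=cv2.fitLine(q[:,:2].astype(np.float32),2,0,.01,.01).ravel(); print(r,np.degrees(np.arctan2(r[1],r[0]))%180)
print((q[:,:2]-[591.7,-47.2])@r[:2].min() if 0 else np.percentile((q[:,:2]-[591.7,-47.2])@r[:2],[2,98]))
E
```

```text
[[594.  -49.3  62.6]] [[592.4 -46.6  19. ]]
slot ends [598.8 -55.4  19. ] [585.2 -38.9  19. ] bar top
collar 97 [[580.4 -62.6  58.9]
 [597.6 -44.8  63.5]
 [608.4 -34.   65.7]]
bar 48 [[572.1 -74.6 114.4]
 [580.7 -29.6 117.3]
 [616.7 -19.4 119. ]]
[  0.6  -0.8 587.3 -37.5] 128.14815
[-31.9  35.9]
```

```bash
python3 -m pendant '[[[1,0.25,0,0,0],[1,0,0,1,0],[1,0,0,1,0],[1,0,0,0.4,0],[1,0,0,0.2,0],[1,0,0,0.2,0],[1,0,0,0.2,0],[1,0,0,0,0],[1,0,0,0,0],[1,0,0,0,0]]]'; python3 d.py 592 -47 59
```

```text
t: 26.9
tcp_pos: [590.4, -45.2, 64.8]
ee_rot: [3.141, 0.0, 2.201]
ft_force: [-0.6, -0.2, -2.2]
width: 0.127
gripper_force: 58.9
t 26.9 tcp [590.4 -45.2  64.8] yaw 126.09 q6 0.86 ft [-0.6 -0.2 -2.2] w 0.127
dx,dy,dz cm [-0.23  0.02  0.58] turn 0
```

```bash
python3 -m pendant '[[[1,0,0,0.2,0],[1,0,0,0.2,0],[1,0,0,0.15,0],[1,0,0,0.05,0],[1,0,0,0.05,0],[1,0,0,0,0],[1,0,0,0,0],[1,0,0,0,0],[1,0,0,0,0],[1,0,0,0,0]]]'
```

```text
t: 27.9
tcp_pos: [590.4, -45.2, 58.7]
ee_rot: [3.141, 0.0, 2.201]
ft_force: [-2.1, -0.6, 6.2]
width: 0.123
gripper_force: 59.8
```

The key is seated: TCP z 58.7 with 6 N on the head. The tool axis sits about 2.5 mm off the key's centre, so each turning row gets a small y shift to compensate.

```bash
python3 -m pendant '[[[1,0,0.03,0,7],[1,0,0.03,0,7],[1,0,0.03,0,7],[1,0,0.03,0,7],[1,0,0.03,0,7],[1,0,0.03,0,7],[1,0,0.03,0,7],[1,0,0.03,0,7],[1,0,0.03,0,7],[1,0,0,0,0]]]'; python3 -c "
from h import *; o=readout.get_obs(); print(o['wrist_torque'].round(2),np.degrees(o['ee_rot'][2]))"
```

```text
t: 28.9
tcp_pos: [593.0, -44.9, 58.7]
ee_rot: [3.141, -0.0, 1.097]
ft_force: [-2.8, 0.1, 6.1]
width: 0.123
gripper_force: 59.9
[-0.08  0.58  0.03] 62.851574188201845
```

```bash
for i in 1; do python3 -m pendant '[[[1,0,0.02,0,4],[1,0,0.02,0,4],[1,0,0.02,0,4],[1,0,0,0,0],[1,0,0,0,0],[1,0,0,0,0],[1,0,0,0,0],[1,0,0,0,0],[1,0,0,0,0],[1,0,0,0,0]]]'; done; python3 -c "
from h import *; o=readout.get_obs(); print(o['wrist_torque'].round(2),np.degrees(o['ee_rot'][2]))"
```

```text
t: 29.9
tcp_pos: [593.4, -45.2, 58.7]
ee_rot: [3.141, -0.0, 0.892]
ft_force: [-2.8, 0.6, 6.2]
width: 0.125
gripper_force: 59.9
[-0.02  0.7   0.02] 51.09104165025463
```

```bash
for i in 1; do python3 -m pendant '[[[1,0,0.01,0,2],[1,0,0.01,0,2],[1,0,0.01,0,2],[1,0,0.01,0,2],[1,0,0,0,0],[1,0,0,0,0],[1,0,0,0,0],[1,0,0,0,0],[1,0,0,0,0],[1,0,0,0,0]]]'; done; python3 -c "
from h import *; o=readout.get_obs(); print(o['wrist_torque'].round(2),np.degrees(o['ee_rot'][2]))"
```

```text
t: 30.9
tcp_pos: [593.6, -45.4, 58.7]
ee_rot: [3.141, -0.0, 0.752]
ft_force: [-3.3, 0.1, 6.5]
width: 0.13
gripper_force: 59.9
[0.09 0.71 0.04] 43.093992040181625
```

```bash
for i in 1; do python3 -m pendant '[[[1,0,0.01,0,2],[1,0,0.01,0,2],[1,0,0.01,0,2],[1,0,0.01,0,2],[1,0,0,0,0],[1,0,0,0,0],[1,0,0,0,0],[1,0,0,0,0],[1,0,0,0,0],[1,0,0,0,0]]]'; done; python3 - <<'E'
from h import *; o=readout.get_obs(); print(o['wrist_torque'].round(2),np.degrees(o['ee_rot'][2]))
np.set_printoptions(precision=1,suppress=True)
for n in('scene','top'):
    c=cam(n);P=cloud(c); X,Y,Z=P[...,0],P[...,1],P[...,2]; R=np.hypot(X-592,Y+47)
    q=P[(R<42)&(R>15)&(Z>73)&(Z<86)&(c['image'].min(2)>100)]; r=cv2.fitLine(q[:,:2].astype(np.float32),2,0,.01,.01).ravel(); print(n,len(q),np.degrees(np.arctan2(r[1],r[0]))%180)
E
```

```text
t: 31.9
tcp_pos: [593.8, -45.6, 58.7]
ee_rot: [-3.142, -0.0, 0.613]
ft_force: [-3.7, -0.2, 6.4]
width: 0.125
gripper_force: 60.0
[0.15 0.79 0.11] 35.10702942758217
scene 42 22.873232Traceback (most recent call last):
  File "<stdin>", line 5, in <module>
cv2.error: OpenCV(4.12.0) /io/opencv/modules/imgproc/src/linefit.cpp:50: error: (-215:Assertion failed) count > 0 in function 'fitLine2D_wods'
```

```bash
for i in 1; do python3 -m pendant '[[[1,0,0.01,0,2],[1,0,0.01,0,2],[1,0,0.01,0,2],[1,0,0.01,0,2],[1,0,0,0,0],[1,0,0,0,0],[1,0,0,0,0],[1,0,0,0,0],[1,0,0,0,0],[1,0,0,0,0]]]'; done; python3 - <<'E'
from h import *; o=readout.get_obs(); print(o['wrist_torque'].round(2),np.degrees(o['ee_rot'][2]))
c=cam('scene'); u,v=proj(c,[[593,-47,50]])[0].astype(int); save('turn1',c['image'][v-30:v+30,u-40:u+40],9)
E
```

```text
t: 33.0
tcp_pos: [594.0, -45.8, 58.7]
ee_rot: [-3.141, -0.0, 0.474]
ft_force: [-5.1, 0.7, 6.7]
width: 0.124
gripper_force: 60.4
[0.22 0.82 0.67] 27.155042666571582
```

View pics/turn1.png

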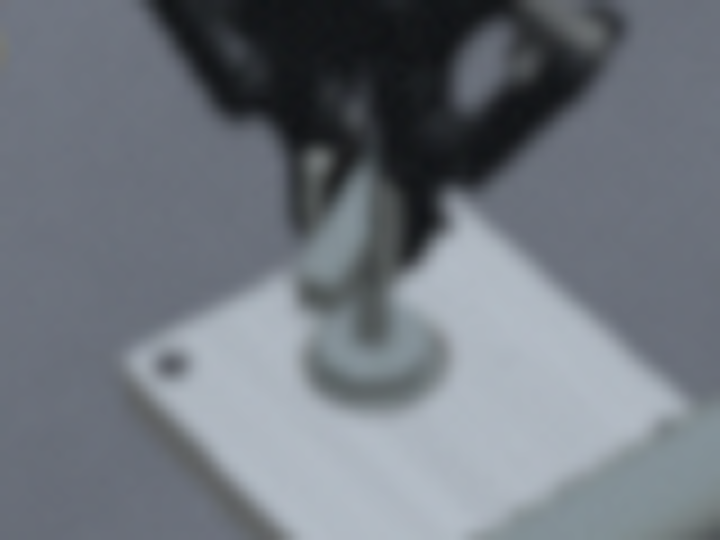

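Torque jumped from 0.11 to 0.67 N m, so the screw is at its stop. The collar is flat on the head at (375,360). I'll unload, let go and rise.

```bash
python3 -m pendant '[[[1,0,0,0,-2],[1,0,0,0,-1],[0.8,0,0,0,0],[0.6,0,0,0,0],[0.4,0,0,0,0],[0.2,0,0,0,0],[0,0,0,0,0],[0,0,0,0,0],[0,0,0,0,0],[0,0,0,0,0]]]' 20; python3 -m pendant '[[[0,0,0,-1,0],[0,0,0,-2,0],[0,0,0,-3,0],[0,0,0,-4,0],[0,0,0,-4,0],[0,0,0,-2,0],[0,-4,0,0,0],[0,-4,0,0,0],[0,-4,0,0,0],[0,0,0,0,0]]]'; python3 - <<'E'
from h import *
np.set_printoptions(precision=1,suppress=True)
for n in('scene','top'):
    c=cam(n);P=cloud(c); X,Y,Z=P[...,0],P[...,1],P[...,2]; R=np.hypot(X-593,Y+47)
    for nm,m in (('bar',(R<42)&(Z>75)&(Z<90)),('collar',(R<19)&(Z>23)&(Z<33))):
        q=P[m]
        if len(q)>9: print(n,nm,len(q),q.mean(0),np.percentile(q[:,2],[50,95]),cv2.minAreaRect(q[:,:2].astype(np.float32)))
    q=P[(abs(X-477)<40)&(abs(Y-297)<40)&(Z>68)&(Z<80)]; print('hubtop',len(q),q.mean(0))
    if n=='scene':
        u,v=proj(c,[[593,-47,50]])[0].astype(int); save('end1',c['image'][v-60:v+60,u-80:u+80],4)
E
```

```text
t: 34.05
tcp_pos: [594.1, -46.1, 58.1]
ee_rot: [3.142, 0.0, 0.525]
ft_force: [-0.4, 0.5, 0.6]
width: 0.999
gripper_force: 0.0
t: 35.05
tcp_pos: [487.4, -107.8, 219.8]
ee_rot: [3.14, -0.0, 0.523]
ft_force: [0.5, 0.1, 0.8]
width: 0.998
gripper_force: 0.0
scene bar 129 [595.3 -43.8  81.1] [81.8 83.3] ((592.9183349609375, -46.14745330810547), (70.36414337158203, 11.748623847961426), 37.895259857177734)
scene collar 89 [594.8 -43.2  27.6] [27.9 29.8] ((593.746826171875, -43.98534393310547), (24.3829402923584, 30.36247444152832), 69.88436126708984)
hubtop 113 [478.6 298.2  73.5]
top bar 142 [592.5 -47.   80.8] [81.1 83.8] ((593.036376953125, -46.68489074707031), (69.05604553222656, 12.563970565795898), 38.328147888183594)
top collar 56 [589.6 -42.4  27.2] [27.3 29.4] ((592.4811401367188, -46.09156799316406), (27.1428279876709, 26.071203231811523), 0.9030320048332214)
hubtop 67 [477.6 296.9  73.5]
```

View pics/end1.png

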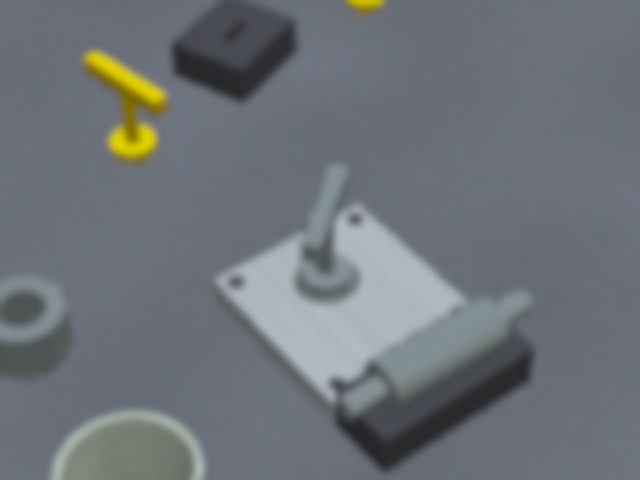

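The key stands seated: bar at (593,−46.5), top at z 81 as expected (19 + 62). The hub is upright, its top at z 73.5. The arm is clear of everything.

```bash
python3 -c "
from workcell import job; print(job.close_job())"
```

```text
the job is handed in; nothing more can be done
None
```

The job is handed in at about 35 s of the 72 s allowed: the hub stands upright in the empty pocket, about 7 mm off centre, and the key is left standing seated in the screw, which was turned clockwise until the torque jumped at its stop; the hand-in call gave no verdict.

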